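# Fetch the lens from the push-latch dust box

### The arm

A 7-joint arm with a two-finger parallel gripper is mounted at the origin on the work surface. World frame = base frame: x ahead of the robot, y to its left, z up, the work surface at z = 0. Lengths are in mm, angles in rad, forces in N, time in s.
With the tool pointing down it reaches from about 400 to 875 mm from the base axis. Payload 4.4 kg.
Tool frame: the origin (TCP) lies at the very end of the fingers, on their centre line; the grasp point (between the pads) lies 19 mm behind it; z points along the fingers, x is the direction in which the jaws open and shut, and the axes are right-handed (so a half turn about z gives the same grasp; the last joint's range is limited). The gripper opens to 85 mm and grips with 20 to 120 N. Pads are 22 mm wide; open, the fingers measure 114 mm over their backs; the gripper's body (76 mm by 85 mm) begins 54 mm behind the grasp point. The pads swing forward as they close: fully open they stand 13 mm farther back than shut.
Start: joints at [-1.218, 0.628, 0.038, 1.517, -0.027, 0.996, -0.02], TCP at [264.31, 593.85, 231.313] pointing down, gripper open.
Joint ranges: [-3.06, 3.06], [-0.37, 2.12], [-1.25, 1.32], [0.18, 2.47], [-1.1, 4.24], [0.23, 1.98], [-2.94, 2.94]. Speed limits (rad/s): [2.57, 2.57, 3.14, 3.14, 3.14, 3.14, 3.14].

### API

Orientations are given as [roll, pitch, yaw] about the fixed x, y, z axes, in that order (R = Rz(yaw) Ry(pitch) Rx(roll)).
In Python, from cell import telemetry, get_image, get_calibration, ctrl gives the robot as it stands. The module is installed in compiled form; this text tells all that it offers.
- The arm moves only by the tool arm_command, never from a script. Its arguments are lists of equal length, an entry for each row: "rot": the turn, a rotation vector about the world's x, y, z in degrees, a list of three; "slide": the shift along the world's x, y, z in mm, a list of three; "gripper": the finger opening in mm, from 0 to 85.4. A call has 1 to 5 rows; each row shifts and turns the pose as measured when the row begins; what a row does not reach is not made up. A row lasts 1/12 s, in which the tool goes at most 41.7 mm and 7.16 degrees, less where a joint would pass 70% of its speed; a pose out of reach is approached as far as the arm can. A call with a gripper value outside its range is refused whole. The fingers move at their own pace and stop on an object; the grip force is fixed at half the most. Time passes only in rows, so rows that do not move let the fingers close. It gives the time, the measured TCP pose, the force and the opening at its end, in the units of the state.
- telemetry.read_state(): the state, without advancing time (a new reading comes with each control period).
- get_image(name): name is "side" or "top" or "wrist"; returns (picture, depth): 384x512x3 uint8, red, green, blue; 384x512 float32, mm along the optical axis (not along the pixel's ray), 0 where there is no reading.
- get_calibration(name): a dict with "fx", "fy", "cx", "cy" (pixels), "xyz" and "attitude" of the camera in the world. Camera axes: x right, y up, looking along -z (the intrinsics and any distortion apply to the point x, -y, -z); pixel columns grow to the right and rows downward; lengths in mm; the calibration is good to about 2 mm. A picture is of the moment at which its call begins: read the wrist's pose just before it. get_calibration takes no time and is no camera call; for the wrist camera it gives the pose at the moment of the call.
- ctrl.finish_job(): hands the job in, once; it reports no verdict.
The state is a dict: "clock": time; "qpos": joint angles; "qd": joint speeds; "tau": joint torques, N m; "eef_pos": TCP position; "tool_rot": TCP orientation; "force": force on the tool from outside, world axes, zero at the start; "torque": the same for the moment, N m; "width": finger opening in mm.
Only numpy, scipy, OpenCV 4.12 (cv2) and the standard library are available. Lean on these libraries where they do the work, as an engineer would, in place of code of your own. Each camera call takes 0.05 s, during which the arm holds its last target.

### The job

Press in the hatch on the sloping top of the grey dust box so that its catch lets go and it springs fully open, then lift out the lens mount that stands inside. Set it down gently, upright, in the middle of the round platform of the laser bench, its glass squarely facing the laser so that the beam would pass straight through. Leave the hatch open and do not disturb the other things on the table.

Things in the scene. Friction and masses are not known exactly. Their poses are not given: they have to be found in the camera images.
- dustbox: Light grey sheet-metal box fixed to the table, 240 mm deep (x), 220 mm wide (y). Origin: centre of its underside; x points from its low front to its high back, z up. Its top slopes 12 degrees, rising along +x: 108 mm high in front, 134 at the middle, 160 at the back. A centred 190 x 180 mm (x by y) opening in it is closed by the hatch. The inner floor is level, 14 mm above the table.
- hatch (a joint): Angle (rad) of the hatch, a flat grey plate without handle, 186 mm from hinge to free edge, 176 mm wide, 8 mm thick. 0 = shut and flush, held by a spring catch under the middle of its free (low, front) edge. It gives inward to a solid stop at -0.045; the catch lets go at about -0.03. When the pressing thing is then withdrawn, a spring swings it open, unaided, in 3 to 4 s to rest at about 2.6.
- hatch_press (a point): Point on the hatch's outer face to press, square to it or straight down: on its middle line, 30 mm in from its free edge. It sinks about 7 mm to the stop and takes about 5 N on the way. It moves with the hatch.
- hatch_hinge (a point): Middle of the hatch's hinge line, which runs along the box's y at the high back edge of the opening. The free edge sweeps up and back in a 190 mm arc about it (keep out of the arc while it swings); fully open the hatch leans back behind the box.
- lens: Lens mount, 92 mm tall, 0.17 to 0.34 kg, standing loose on the box's inner floor under the hatch. Black square plate (16 mm thick along x, 62 mm wide along y, 28 to 92 mm above the origin) with a round glass, on a short post and a steel foot 50 x 50 x 12 mm. Origin: centre of the foot's underside; x runs through the glass; z up. Best gripped from above across the 16 mm, near the plate's top.
- bench: Laser bench fixed to the table: dark base plate 90 mm wide, 12 mm thick, from x = -60 to +320 mm. A round platform stands over its origin; beyond it a grey laser tube 44 mm across lies along x, its axis 115 mm up (about the glass height on the platform), its front end 125 mm from the platform's centre. Tube and clamps reach 137 mm up. Origin: on the table, under the platform's centre; z up.
- platform (a point): Centre of the top face of the bench's round black platform, 110 mm across, 60 mm above the table. Its axes are the bench's.
- mirror_stand: Bystander, not to be disturbed: a magnetic base (60 mm block) with a square mirror plate on a post, 207 mm tall; origin at the middle of its underside.
- iris_stand: Bystander, not to be disturbed: a magnetic base (60 mm block) with a round iris on a post, 212 mm tall; origin at the middle of its underside.
- beam_dump: Bystander, not to be disturbed: a black upright beam-dump cylinder, 52 mm across and 66 mm tall; origin at the middle of its underside.
- driver: Bystander, not to be disturbed: a screwdriver 170 mm long lying on the table; origin at the middle of its underside.
- cleaner: Bystander, not to be disturbed: a white plastic bottle, 54 mm across and 130 mm tall; origin at the middle of its underside.
- power_meter: Bystander, not to be disturbed: a flat grey meter, 90 x 150 x 45 mm; origin at the middle of its underside.

How it is judged:
By the outcome, as a careful person would: the job done as asked, in the order asked, and still so for the second after the job is handed in, with the robot touching nothing.
It also fails if it takes over 54 s, if anything falls off the work surface, if the arm or the gripper's body presses on something with over 40 N, if the wrist force passes 120 N, or if a joint passes its speed limit or range.

## Working session

There is one attempt and no reset: what is moved stays moved. The work goes in short steps, Python scripts to look and compute and a tool call to move; the robot and the scene stay as the last step left them, time stands still between calls to the robot, and variables do not carry over. Pictures are saved under pics/ and viewed, and the job is handed in when it is done.

Besides the shell and the picture viewer there is one more tool, called as name(argument=value, ...) on one line, values as JSON. arm_command: Moves the arm, as the interface text tells. Its arguments: {"type":"object","properties":{"rot":{"type":"array"},"slide":{"type":"array"},"gripper":{"type":"array"}},"required":["rot","slide","gripper"]}

```bash
mkdir -p pics; ls
cat > h.py <<'E'
import numpy as np,cv2
from cell import telemetry,get_image,get_calibration,ctrl
from scipy.spatial.transform import Rotation as R
def grab(n,tag):
    c=get_calibration(n); im,d=get_image(n)
    cv2.imwrite(f'pics/{tag}.png',im[:,:,::-1]); np.savez(f'{tag}.npz',im=im,d=d,c=np.array([c],dtype=object)); return im,d,c
def load(tag):
    z=np.load(f'{tag}.npz',allow_pickle=True); return z['im'],z['d'],z['c'][0]
def Rc(c):
    return att(c['attitude'])
def att(a):
    a=np.array(a,float)
    if a.shape==(3,3): return a
    return R.from_euler('xyz',a).as_matrix()
E
python3 - <<'E'
from h import *
s=telemetry.read_state(); print(s)
for n in ['top','side','wrist']:
    im,d,c=grab(n,n+'0'); print(n,c,d.min(),d.max())
E
```

```text
pics
{'clock': 0.0, 'qpos': array([-1.21779317,  0.62934869,  0.03843827,  1.51835212, -0.02699649,
        0.99625597, -0.01997389]), 'qd': array([-5.07230946e-04,  1.09701133e-03,  7.50991877e-04,  6.49176749e-04,
        1.24409935e-04,  7.24814782e-05, -4.30402675e-04]), 'tau': array([ 1.21735051e-03, -5.63420641e+01,  1.22640934e+00, -1.93448746e+01,
        1.09544961e-02,  1.04330099e-02,  7.35781441e-06]), 'eef_pos': array([264.06086769, 593.2871305 , 230.39241138]), 'tool_rot': array([3.14156800e+00, 1.84605822e-03, 1.15202451e+00]), 'force': array([ 0.30740389,  0.23251664, -0.33724855]), 'torque': array([ 0.02783157,  0.00166363, -0.00388618]), 'width': 85.51114067143328}
top {'fx': 431.2855391931526, 'fy': 431.2855391931526, 'cx': 252.83232278701055, 'cy': 191.99704551062652, 'xyz': array([ 411.0127169 ,   26.84556986, 1528.52041119]), 'attitude': array([ 0.10799542, -0.00825556, -1.572464  ])} 0.0 2414.7744
side {'fx': 458.28161551845903, 'fy': 458.28161551845903, 'cx': 260.09194404899563, 'cy': 194.52248939009982, 'xyz': array([ 403.10376381, -857.77551644, 1209.28277747]), 'attitude': array([ 0.67305873,  0.01424485, -0.1991127 ])} 0.0 3311.3933
wrist {'fx': 279.45704439535353, 'fy': 279.45704439535353, 'cx': 252.89853775957403, 'cy': 193.35396640019806, 'xyz': array([191.35120192, 626.13326331, 373.43023472]), 'attitude': array([-0.32111274,  0.00121316,  1.15165452])} 0.0 1378.6427
```

View pics/top0.png

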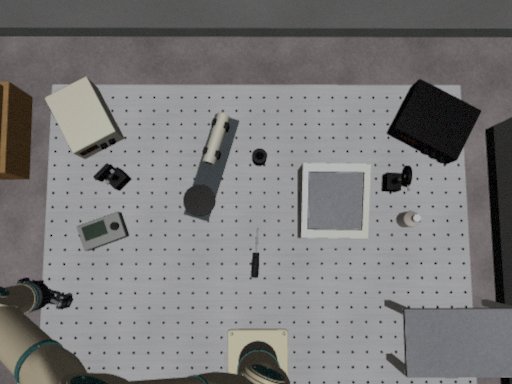

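View pics/side0.png

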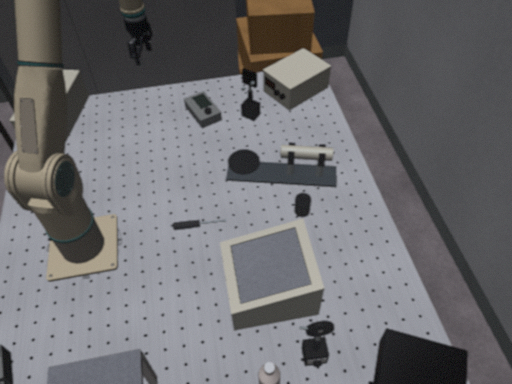

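View pics/wrist0.png

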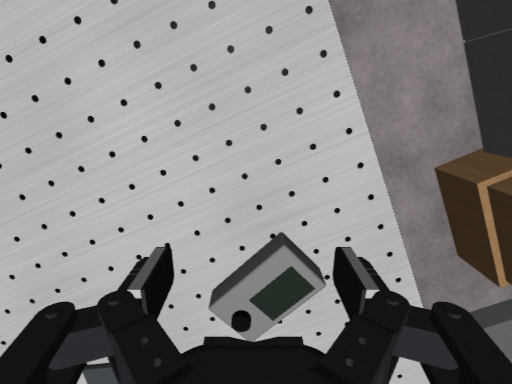

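```bash
cat >> h.py <<'E'
def cloud(im,d,c):
    v,u=np.mgrid[:d.shape[0],:d.shape[1]]
    p=np.stack([(u-c['cx'])/c['fx']*d,-(v-c['cy'])/c['fy']*d,-d],-1)
    w=p@Rc(c).T+np.array(c['xyz']); w[d<=0]=np.nan; return w
def ray(u,v,c,z):
    dd=Rc(c)@np.array([(u-c['cx'])/c['fx'],-(v-c['cy'])/c['fy'],-1.]); o=np.array(c['xyz']); return o+dd*(z-o[2])/dd[2]
E
python3 - <<'E'
from h import *
for t in ['top0','side0']:
    im,d,c=load(t); w=cloud(im,d,c)
    print(t)
    pts=[(336,200),(310,170),(365,170),(306,235),(365,235),(336,168),(336,237),(200,201),(215,140),(256,300),(260,157)] if t=='top0' else [(270,265),(243,162),(305,152),(270,300),(230,240),(305,235)]
    for u,v in pts: print((u,v),im[v,u],w[v,u].round(1))
    # table plane check
    m=np.abs(w[...,2])<15; print('table z med',np.nanmedian(w[m][:,2]))
E
```

```text
top0
(336, 200) [116 118 121] [ 535.8 -255.2  134.2]
(310, 170) [181 182 182] [ 630.5 -168.7  158.9]
(365, 170) [181 182 178] [nan nan nan]
(306, 235) [178 180 178] [ 423.  -159.3  108.1]
(365, 235) [181 182 173] [ 422.6 -353.1  108.9]
(336, 168) [183 184 183] [ 638.2 -254.1  151.4]
(336, 237) [177 178 173] [ 416.3 -258.   107.2]
(200, 201) [46 41 41] [539.7 195.3  56.5]
(215, 140) [178 176 172] [734.8 139.5 132.8]
(256, 300) [156 158 159] [199.3   3.6  -2.1]
(260, 157) [14 16  9] [691.5 -10.5  61.9]
table z med -0.10724677623875323
side0
(270, 265) [112 115 123] [ 536.  -255.9  133.8]
(243, 162) [37 38 41] [539.3 193.8  60.8]
(305, 152) [165 163 156] [734.3 127.1 134.7]
(270, 300) [186 182 171] [ 514.9 -353.5  131.4]
(230, 240) [177 172 164] [ 444.4 -144.1  116.4]
(305, 235) [178 176 165] [ 645.  -201.4  163.9]
table z med 1.4359399777761155
```

Run:
```python
from h import *
for t in ['top0','side0']:
    im,d,c=load(t); w=cloud(im,d,c); g=im.astype(int).sum(2)/3
    x,y,z=w[...,0],w[...,1],w[...,2]
    # hatch
    m=((g>90)&(g<150)&(x>420)&(x<650)&(y<-150)&(y>-360)&(z>95)).astype(np.uint8)
    n,l,st,_=cv2.connectedComponentsWithStats(m); k=1+st[1:,4].argmax()
    P=w[l==k]; cn,_=cv2.findContours((l==k).astype(np.uint8),0,2)
    cnt=max(cn,key=cv2.contourArea)[:,0]
    # plane intersect rays: plane fit
    A=np.c_[P[:,:2],np.ones(len(P))]; co=np.linalg.lstsq(A,P[:,2],rcond=None)[0]
    dirs=np.stack([(cnt[:,0]-c['cx'])/c['fx'],-(cnt[:,1]-c['cy'])/c['fy'],-np.ones(len(cnt))],-1)@Rc(c).T
    o=np.array(c['xyz']); s=(co[0]*o[0]+co[1]*o[1]+co[2]-o[2])/(dirs[:,2]-dirs[:,:2]@co[:2]); W=o+dirs*s[:,None]
    r=cv2.minAreaRect(W[:,:2].astype(np.float32)); print(t,'hatch',r,'slope',np.degrees(np.arctan(np.hypot(*co[:2]))),'dir',np.degrees(np.arctan2(co[1],co[0])), 'z@c',np.dot(co,[*r[0],1]))
    # box whole top z>95
    m=((x>380)&(x<700)&(y<-120)&(y>-400)&(z>100)); Q=w[m]; r=cv2.minAreaRect(Q[:,:2].astype(np.float32)); print(' box',r)
    # platform
    m=(g<75)&(z>45)&(z<72)&(x>440)&(x<640)&(y>100)&(y<300)
    m=m.astype(np.uint8); cn,_=cv2.findContours(m,0,2); cnt=max(cn,key=cv2.contourArea)[:,0]
    W=np.array([ray(u,v,c,60) for u,v in cnt]); print(' plat',cv2.minEnclosingCircle(W[:,:2].astype(np.float32)), np.array(cv2.fitEllipse(W[:,:2].astype(np.float32))[:2]))
    # base plate
    m=(z>4)&(z<20)&(g<100)&(x>440)&(x<900)&(y>50)&(y<280)
    cn,_=cv2.findContours(m.astype(np.uint8),0,2); cnt=np.concatenate([q[:,0] for q in cn if cv2.contourArea(q)>40])
    W=np.array([ray(u,v,c,12) for u,v in cnt]); print(' base',cv2.minAreaRect(W[:,:2].astype(np.float32)))
    # tube
    m=(z>115)&(x>600)&(x<900)&(y>50)&(y<200)&(g>120); Q=w[m]; 
    mu=Q.mean(0); U,S,V=np.linalg.svd(Q[:,:2]-mu[:2],full_matrices=False); print(' tube',mu,np.degrees(np.arctan2(V[0,1],V[0,0])),Q.min(0),Q.max(0))
    for nm,bx in dict(dump=(600,760,-60,30),cleaner=(0,1000,-560,-420),iris=(500,720,-540,-400)).items():
        m=(x>bx[0])&(x<bx[1])&(y>bx[2])&(y<bx[3])&(z>20); 
        if m.sum(): print(nm,w[m].min(0).round(),w[m].max(0).round())
```

```text
top0 hatch ((533.107177734375, -253.17677307128906), (180.1109161376953, 186.0259246826172), 89.21922302246094) slope 11.769013932981547 dir -0.09282695261599791 z@c 133.29700920225943
 box ((536.8244018554688, -252.17706298828125), (222.40309143066406, 241.88880920410156), 89.52886199951172)
 plat ((544.8719482421875, 199.41412353515625), 54.6989631652832) [[543.88024902 198.24993896]
 [103.66773224 107.28070068]]
 base ((667.326416015625, 162.37351989746094), (91.4300308227539, 375.8825988769531), 73.38550567626953)
 tube [744.48532439 138.03714542 133.73586606] 163.20433059536686 [661.25149031  97.56657255 119.79270146] [831.47843978 179.40337814 145.41341701]
dump [673. -31.  20.] [723.  17.  73.]
cleaner [   1. -560.   20.] [ 960. -437.  217.]
iris [ 500. -529.   21.] [ 642. -441.  217.]
side0 hatch ((532.6925048828125, -250.81243896484375), (182.18727111816406, 188.1853790283203), 89.2363510131836) slope 11.98611703391355 dir -0.7219063005230869 z@c 134.94940826123636
 box ((534.396240234375, -251.50656127929688), (225.1462860107422, 241.0625), 89.24803161621094)
 plat ((542.2025146484375, 196.60313415527344), 57.053955078125) [[541.96038818 196.00759888]
 [104.9546814  110.88816071]]
 base ((664.470458984375, 160.63262939453125), (95.73628234863281, 374.38714599609375), 73.31145477294922)
 tube [745.29449796 133.92416708 135.15067421] -16.76845164504296 [659.14733061  97.01613904 119.0728106 ] [828.19312903 174.4501083  144.28938096]
dump [672. -35.  21.] [723.  19.  74.]
cleaner [   0. -560.   20.] [ 955. -439.  216.]
iris [ 500. -529.   20.] [ 640. -442.  216.]
```

arm_command(rot=[[0,0,-4],[0,0,-5],[0,0,-5],[0,0,-5],[0,0,-5]], slide=[[15,-33,4],[15,-33,4],[15,-33,4],[15,-33,4],[15,-33,4]], gripper=[0,0,0,0,0])

```text
clock: 0.57
eef_pos: [332.1, 430.4, 247.2]
tool_rot: [-3.135, 0.003, 0.733]
force: [-0.2, -0.2, -0.6]
width: 25.5
```

arm_command(rot=[[0,0,-5],[0,0,-5],[0,0,-5],[0,0,-5],[0,0,-5]], slide=[[13,-35,2],[13,-35,2],[13,-35,2],[13,-35,2],[13,-35,2]], gripper=[0,0,0,0,0])

```text
clock: 0.98
eef_pos: [398.6, 246.9, 257.8]
tool_rot: [-3.134, 0.002, 0.275]
force: [0.7, 0.1, -0.3]
width: -0.4
```

arm_command(rot=[[0,0,-3],[0,0,-3],[0,0,-3],[0,0,-3],[0,0,-3]], slide=[[5,-40,0],[5,-40,0],[5,-40,0],[5,-40,0],[5,-40,0]], gripper=[0,0,0,0,0])

```text
clock: 1.4
eef_pos: [424.8, 40.3, 258.6]
tool_rot: [-3.133, -0.002, -0.0]
force: [0.6, -0.2, 0.5]
width: 0.2
```

arm_command(rot=[[0,0,0],[0,0,0],[0,0,0],[0,0,0],[0,0,0]], slide=[[5,-40,0],[5,-40,0],[5,-40,0],[5,-40,0],[5,-40,0]], gripper=[0,0,0,0,0])

```text
clock: 1.82
eef_pos: [448.1, -166.8, 259.0]
tool_rot: [-3.131, -0.003, -0.001]
force: [0.8, -0.7, 0.4]
width: 0.1
```

arm_command(rot=[[0,0,0],[0,0,0],[0,0,0],[0,0,0],[0,0,0]], slide=[[8,-30,-15],[8,-30,-25],[6,-25,-30],[0,0,-25],[0,0,-10]], gripper=[0,0,0,0,0])

```text
clock: 2.23
eef_pos: [472.0, -269.7, 153.6]
tool_rot: [3.141, -0.015, -0.015]
force: [-0.2, 1.2, -0.5]
width: -0.1
```

Run:
```python
from h import *
s=telemetry.read_state(); print(s['eef_pos'],s['qpos'],s['force'])
grab('side','s1')
```

```text
[ 471.98641606 -269.74882921  153.61478266] [ 0.21300138  0.60734473  0.39324772  1.91444179 -0.36806166  0.67644079
  0.81580321] [-0.17366702  1.17045585 -0.52020296]
```

View pics/s1.png

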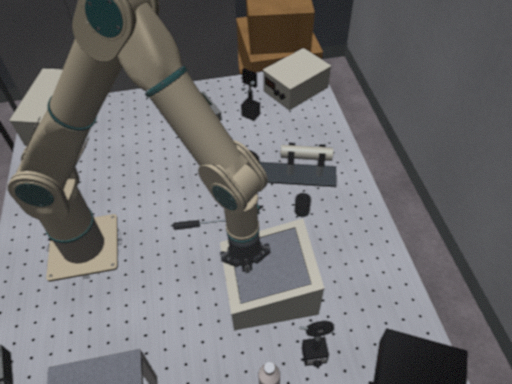

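arm_command(rot=[[0,0,0.5],[0,0,0],[0,0,0],[0,0,0],[0,0,0]], slide=[[0,9,-8],[0,8,-8],[0,1,-6],[0,0,-3],[0,0,-2]], gripper=[0,0,0,0,0])

```text
clock: 2.7
eef_pos: [471.4, -251.1, 124.7]
tool_rot: [3.141, -0.013, -0.006]
force: [-0.7, -0.9, -0.7]
width: 0.2
```

arm_command(rot=[[0,0,0],[0,0,0],[0,0,0]], slide=[[0,0,-3],[0,0,-3],[0,0,-3]], gripper=[0,0,0])

```text
clock: 2.95
eef_pos: [473.1, -251.2, 117.1]
tool_rot: [3.14, -0.017, -0.005]
force: [-0.3, 0.8, 4.9]
width: -0.0
```

arm_command(rot=[[0,0,0],[0,0,0]], slide=[[-0.5,0,-3],[-0.5,0,-3]], gripper=[0,0])

```text
clock: 3.12
eef_pos: [474.0, -251.3, 114.1]
tool_rot: [3.14, -0.022, -0.005]
force: [-9.0, 6.4, 46.2]
width: -0.0
```

arm_command(rot=[[0,0,0],[0,0,0],[0,0,0],[0,0,0],[0,0,0]], slide=[[0,0,6],[-8,0,25],[-15,0,35],[-15,0,35],[-15,0,35]], gripper=[0,0,0,0,0])

```text
clock: 3.53
eef_pos: [418.6, -249.8, 249.4]
tool_rot: [-3.14, -0.014, -0.003]
force: [0.7, 0.1, 1.0]
width: 0.1
```

arm_command(rot=[[0,0,0],[0,0,0],[0,0,0],[0,0,0],[0,0,0]], slide=[[-10,0,35],[-10,0,35],[-5,0,25],[0,0,10],[0,0,0]], gripper=[60,60,60,60,60])

```text
clock: 3.95
eef_pos: [389.8, -253.8, 366.4]
tool_rot: [3.138, -0.026, -0.01]
force: [0.9, -0.5, -0.3]
width: 59.5
```

Run:
```python
from h import *
s=telemetry.read_state(); print(s['clock'],s['eef_pos'],s['force'])
a=grab('side','s2')[0]; b=grab('wrist','w2')[0]
cv2.imwrite('pics/c2.png',np.hstack([a[:,:,::-1],b[:,:,::-1]])[:,:1024][::1,::1][:, :] if 0 else cv2.resize(np.hstack([a,b])[:,:,::-1],(800,300)))
```

```text
3.95 [ 389.82688543 -253.75613627  366.37720119] [ 0.90783935 -0.46421587 -0.30534893]
```

View pics/c2.png

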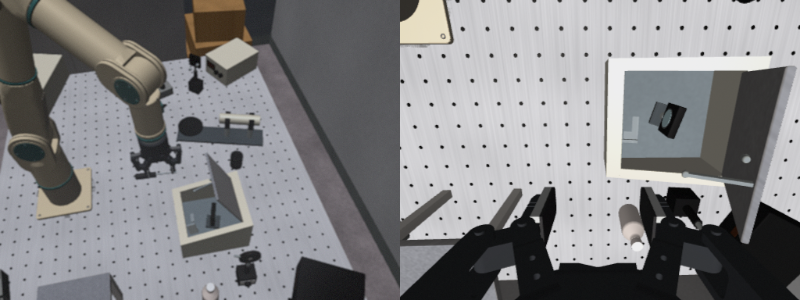

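Side and wrist views show the hatch swinging open and the lens mount inside (wrist ≈ (667,120) of the combined picture). I wait clear of the arc.

arm_command(rot=[[0,0,0],[0,0,0],[0,0,0],[0,0,0],[0,0,0]], slide=[[0,0,0],[0,0,0],[0,0,0],[0,0,0],[0,0,0]], gripper=[60,60,60,60,60])

```text
clock: 4.47
eef_pos: [387.6, -251.1, 358.2]
tool_rot: [-3.14, -0.012, -0.009]
force: [0.4, 0.2, 0.8]
width: 60.2
```

arm_command(rot=[[0,0,0],[0,0,0],[0,0,0],[0,0,0],[0,0,0]], slide=[[0,0,0],[0,0,0],[0,0,0],[0,0,0],[0,0,0]], gripper=[60,60,60,60,60])

```text
clock: 4.88
eef_pos: [387.5, -250.8, 357.0]
tool_rot: [-3.139, -0.009, -0.009]
force: [-0.3, 0.7, 0.3]
width: 59.9
```

arm_command(rot=[[0,0,0],[0,0,0],[0,0,0],[0,0,0],[0,0,0]], slide=[[0,0,0],[0,0,0],[0,0,0],[0,0,0],[0,0,0]], gripper=[60,60,60,60,60])

```text
clock: 5.3
eef_pos: [387.6, -250.9, 357.3]
tool_rot: [-3.139, -0.01, -0.009]
force: [0.6, 0.4, 1.6]
width: 60.1
```

arm_command(rot=[[0,0,0],[0,0,0],[0,0,0],[0,0,0],[0,0,0]], slide=[[0,0,0],[0,0,0],[0,0,0],[0,0,0],[0,0,0]], gripper=[60,60,60,60,60])

```text
clock: 5.72
eef_pos: [387.6, -250.9, 357.4]
tool_rot: [-3.139, -0.01, -0.009]
force: [-0.2, 0.7, -0.4]
width: 60.0
```

arm_command(rot=[[0,0,0],[0,0,0],[0,0,0],[0,0,0],[0,0,0]], slide=[[0,0,0],[0,0,0],[0,0,0],[0,0,0],[0,0,0]], gripper=[60,60,60,60,60])

```text
clock: 6.13
eef_pos: [387.6, -250.9, 357.3]
tool_rot: [-3.139, -0.01, -0.009]
force: [-0.9, -0.1, -0.2]
width: 59.8
```

arm_command(rot=[[0,0,0],[0,0,0],[0,0,0],[0,0,0],[0,0,0]], slide=[[0,0,0],[0,0,0],[0,0,0],[0,0,0],[0,0,0]], gripper=[60,60,60,60,60])

```text
clock: 6.55
eef_pos: [387.6, -250.9, 357.3]
tool_rot: [-3.139, -0.01, -0.009]
force: [0.1, 0.1, -0.1]
width: 60.3
```

arm_command(rot=[[0,0,0],[0,0,0],[0,0,0],[0,0,0],[0,0,0]], slide=[[0,0,0],[0,0,0],[0,0,0],[0,0,0],[0,0,0]], gripper=[60,60,60,60,60])

```text
clock: 6.97
eef_pos: [387.6, -250.9, 357.4]
tool_rot: [-3.139, -0.01, -0.009]
force: [0.3, 0.5, 0.0]
width: 59.7
```

Run:
```python
from h import *
s=telemetry.read_state(); print(s['clock'],s['eef_pos'],s['tool_rot'])
a=grab('top','t3')[0]; b=grab('wrist','w3')[0]; g=grab('side','s3')[0]
cv2.imwrite('pics/c3.png',np.vstack([np.hstack([cv2.resize(a[120:270,260:460],(400,300)),cv2.resize(g[180:330,180:380],(400,300))]),np.hstack([cv2.resize(b[50:200,190:390],(400,300)),cv2.resize(b,(400,300))])])[:,:,::-1])
```

```text
6.9667 [ 387.62142698 -250.92853013  357.35866707] [-3.13932455 -0.01023381 -0.00861737]
```

View pics/c3.png

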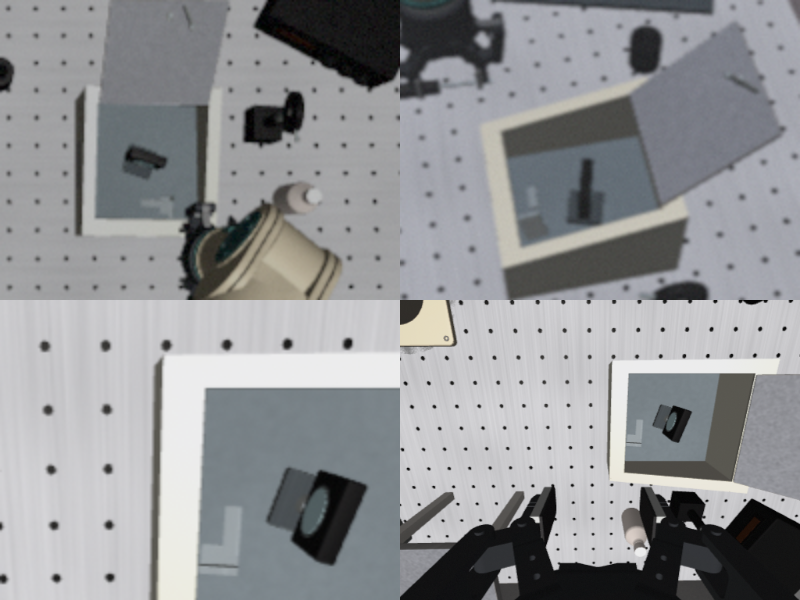

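Hatch fully open in all views; lens seen in the top crop at (145,158), turned by roughly 20°.

```bash
cat > lens.py <<'E'
from h import *
def lens(tag,box=(440,640,-345,-160),zr=(92,120),zt=106):
    im,d,c=load(tag); w=cloud(im,d,c); x,y,z=[w[...,i] for i in range(3)]
    g=im.astype(int).max(2)
    m=(x>box[0])&(x<box[1])&(y>box[2])&(y<box[3])&(z>zr[0])&(z<zr[1])&(g<80)
    m=m.astype(np.uint8); n,l,st,ce=cv2.connectedComponentsWithStats(m)
    if n<2: print(tag,'none'); return
    k=1+st[1:,4].argmax(); P=w[l==k]
    print(tag,st[k],'z',np.percentile(P[:,2],[5,50,95]).round(1))
    v,u=np.where(l==k); W=np.array([ray(a,b,c,zt) for a,b in zip(u,v)])
    for Q in (P,W):
        r=cv2.minAreaRect(Q[:,:2].astype(np.float32)); mu=Q[:,:2].mean(0); V=np.linalg.svd(Q[:,:2]-mu,full_matrices=False)[2][0]
        print('  mean',mu.round(1),'rect',np.array(r[0]).round(1),np.array(r[1]).round(1),round(r[2],1),'long axis',np.degrees(np.arctan2(V[1],V[0])).round(1))
E
python3 - <<'E'
from lens import *
for t in ['t3','w3','s3']: lens(t)
for t in ['t3','s3']:
    im,d,c=load(t); w=cloud(im,d,c); m=(w[...,0]>640)&(w[...,0]<850)&(abs(w[...,1]+252)<70)&(w[...,2]>120)
    P=w[m]; A=np.c_[P[:,:2],np.ones(len(P))]; print('hatch',P.min(0).round(),P.max(0).round(),np.linalg.lstsq(A,P[:,2],rcond=None)[0])
E
```

```text
t3 [324 193  19  10  97] z [ 96.4 105.1 110.6]
  mean [ 545.6 -251.9] rect [ 545.8 -253.2] [61. 16.] 71.6 long axis -107.9
  mean [ 545.5 -251.6] rect [ 545.5 -252.6] [61.7 17.5] 73.9 long axis -107.4
w3 [344 139  29  44 606] z [ 94.6 106.  107.7]
  mean [ 543.1 -252.7] rect [ 545.1 -254.1] [61.4 17.4] 71.8 long axis -107.5
  mean [ 542.5 -252.4] rect [ 542.  -253.1] [61.4 21.3] 72.6 long axis -107.2
s3 [269 259   8  23 124] z [ 98.2 107.1 110.1]
  mean [ 542.7 -258.6] rect [ 544.3 -255.2] [63.5 16. ] 72.1 long axis -106.1
  mean [ 542.7 -258.4] rect [ 542.9 -256.3] [68.1 16.2] 74.6 long axis -105.9
hatch [ 640. -322.  169.] [ 765. -182.  334.] [ 9.43664964e-01 -2.40242520e-02 -4.34729998e+02]
hatch [ 640. -322.  173.] [ 764. -182.  335.] [ 9.45807584e-01 -2.69710493e-02 -4.33479009e+02]
```

arm_command(rot=[[0,0,-3.5],[0,0,-3.5],[0,0,-3.5],[0,0,-3.5],[0,0,-3]], slide=[[25,0,-20],[30,0,-25],[30,0,-25],[30,0,-25],[30,-2,-25]], gripper=[60,60,60,60,60])

```text
clock: 7.53
eef_pos: [535.5, -256.7, 240.2]
tool_rot: [-3.141, -0.024, -0.326]
force: [-0.5, -0.1, 0.6]
width: 59.8
```

arm_command(rot=[[0,0,0],[0,0,0],[0,0,0]], slide=[[8,0,-20],[0,0,-10],[0,0,0]], gripper=[60,60,60])

```text
clock: 7.78
eef_pos: [548.1, -253.3, 201.6]
tool_rot: [-3.14, -0.018, -0.321]
force: [-0.8, 0.4, 0.0]
width: 59.8
```

Run:
```python
from lens import *
s=telemetry.read_state(); print(s['clock'],s['eef_pos'],np.degrees(s['tool_rot']),s['qpos'].round(2))
b=grab('wrist','w4')[0]
lens('w4')
```

```text
7.7833 [ 548.07564496 -253.28740412  201.55001457] [-179.93420937   -1.03225685  -18.38996167] [ 0.08  0.63  0.5   1.71 -0.39  0.88  0.43]
w4 [ 238  161   19   67 1138] z [104.  106.2 107.3]
  mean [ 546.6 -251.1] rect [ 545.7 -253.5] [61.  15.5] 72.7 long axis -107.1
  mean [ 546.6 -251.1] rect [ 546.1 -252.4] [63.1 15.4] 72.9 long axis -107.1
```

View pics/w4.png

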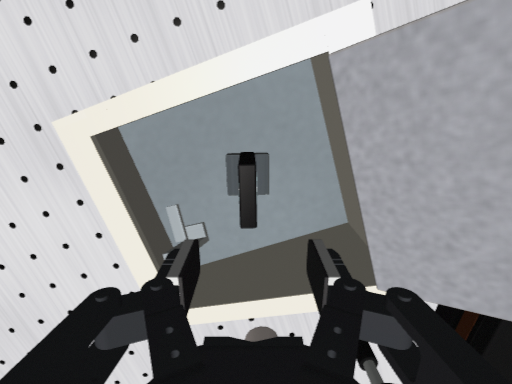

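The wrist view shows the plate centred between the jaws at (248,190), with the foot visible on both sides of it.

arm_command(rot=[[0.3,1,1.2],[0,0,0],[0,0,0],[0,0,0],[0,0,0]], slide=[[-2,0,-15],[0,0,-22],[0,0,-22],[0,0,-15],[0,0,-5]], gripper=[60,60,60,60,60])

```text
clock: 8.25
eef_pos: [545.8, -258.2, 132.0]
tool_rot: [3.141, -0.014, -0.303]
force: [-0.3, 0.7, -0.4]
width: 60.0
```

arm_command(rot=[[0.3,0.8,0.2],[0,0,0],[0,0,0],[0,0,0],[0,0,0]], slide=[[0,3,-12],[0,1,-16],[0,0,-12],[0,0,-6],[0,0,-2]], gripper=[60,60,60,60,60])

```text
clock: 8.67
eef_pos: [546.9, -256.5, 87.8]
tool_rot: [3.141, -0.006, -0.301]
force: [0.6, -0.3, -0.3]
width: 59.9
```

arm_command(rot=[[0,0.3,0],[0,0,0],[0,0,0]], slide=[[-1,2.5,-4],[0,0,-3],[0,0,0]], gripper=[60,60,60])

```text
clock: 8.92
eef_pos: [546.4, -254.3, 81.3]
tool_rot: [3.139, -0.002, -0.301]
force: [-0.2, 0.1, 0.0]
width: 60.2
```

Run:
```python
from lens import *
s=telemetry.read_state(); print(s['clock'],s['eef_pos'],np.degrees(s['tool_rot']),s['force'])
b=grab('wrist','w5')[0]
lens('w5')
```

```text
8.9167 [ 546.39650176 -254.33532611   81.27612076] [ 1.79848003e+02 -1.30542940e-01 -1.72475044e+01] [-0.15394948  0.12101911  0.0222662 ]
w5 [ 232  205   34  119 3718] z [100.1 106.1 107.1]
  mean [ 547.2 -249.1] rect [ 545.6 -254.2] [62.9 15.9] 72.8 long axis -107.3
  mean [ 547.3 -249. ] rect [ 546.6 -251.1] [66.5 15.6] 72.7 long axis -107.3
```

View pics/w5.png

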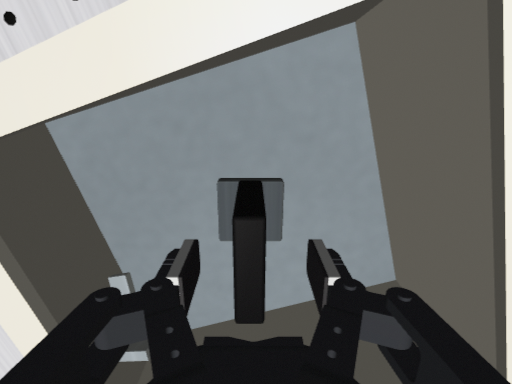

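Plate (234–265, 180–322) lies centred between the pads, as measured. Closing.

arm_command(rot=[[0,0,0],[0,0,0],[0,0,0],[0,0,0],[0,0,0]], slide=[[0,0,0],[0,0,0],[0,0,0],[0,0,0],[0,0,0]], gripper=[30,10,10,10,10])

```text
clock: 9.38
eef_pos: [547.1, -254.5, 82.7]
tool_rot: [3.139, -0.004, -0.301]
force: [-0.2, -0.2, -2.1]
width: 14.5
```

arm_command(rot=[[0,0,0],[0,0,0],[0,0,0],[0,0,0],[0,0,0]], slide=[[0,0,0],[0,0,0],[0,0,5],[0,0,10],[0,0,15]], gripper=[10,10,10,10,10])

```text
clock: 9.8
eef_pos: [544.5, -253.0, 110.9]
tool_rot: [3.14, 0.003, -0.301]
force: [0.2, -0.2, -1.9]
width: 14.8
```

arm_command(rot=[[0,0,0],[0,0,0],[0,0,0],[0,0,0],[0,0,0]], slide=[[0,0,20],[0,0,25],[0,0,30],[0,0,30],[0,0,30]], gripper=[10,10,10,10,10])

```text
clock: 10.22
eef_pos: [540.5, -251.3, 251.0]
tool_rot: [3.14, 0.012, -0.302]
force: [0.3, -0.1, -2.2]
width: 14.9
```

arm_command(rot=[[0,0,0],[0,0,0],[0,0,0],[0,0,0],[0,0,0]], slide=[[0,5,12],[0,15,5],[0,25,0],[0,30,0],[0,30,0]], gripper=[10,10,10,10,10])

```text
clock: 10.63
eef_pos: [541.4, -156.7, 284.0]
tool_rot: [3.133, -0.012, -0.319]
force: [1.0, 0.3, -2.2]
width: 14.9
```

arm_command(rot=[[0,0,0],[0,0,0],[0,0,0],[0,0,0],[0,0,0]], slide=[[0,30,0],[0,30,0],[0,30,0],[0,30,0],[0,30,0]], gripper=[10,10,10,10,10])

```text
clock: 11.05
eef_pos: [539.2, -1.6, 289.5]
tool_rot: [3.135, -0.016, -0.324]
force: [0.2, 0.1, -1.1]
width: 15.4
```

arm_command(rot=[[0,0,0],[0,0,0],[0,0,0],[0,0,0],[0,0,0]], slide=[[0,30,0],[0,30,0],[0,30,-5],[0,30,-5],[0,25,-5]], gripper=[10,10,10,10,10])

```text
clock: 11.47
eef_pos: [537.8, 151.3, 280.2]
tool_rot: [3.141, -0.021, -0.325]
force: [0.6, 0.2, -1.8]
width: 14.9
```

arm_command(rot=[[0.3,0.9,1],[0,0,0],[0,0,0],[0,0,0],[0,0,0]], slide=[[0,20,-10],[2,15,-15],[0,5,-15],[0,0,-12],[0,0,-5]], gripper=[10,10,10,10,10])

```text
clock: 11.88
eef_pos: [539.2, 201.7, 220.3]
tool_rot: [-3.138, -0.003, -0.295]
force: [-1.2, -1.3, -0.9]
width: 15.0
```

Run:
```python
from lens import *
s=telemetry.read_state(); print(s['clock'],s['eef_pos'],np.degrees(s['tool_rot']),s['force'])
b=grab('wrist','w6')[0];a=grab('side','s6')[0];t=grab('top','t6')[0]
cv2.imwrite('pics/c6.png',np.vstack([np.hstack([cv2.resize(t[120:270,120:320],(400,300)),cv2.resize(a[80:230,180:380],(400,300))]),np.hstack([cv2.resize(b,(400,300)),cv2.resize(b[150:384],(400,300))])])[:,:,::-1])
```

```text
11.8833 [539.23255083 201.74975706 220.29933142] [-1.79781102e+02 -1.63218969e-01 -1.69287955e+01] [-1.19681506 -1.28109379 -0.92191046]
```

View pics/c6.png

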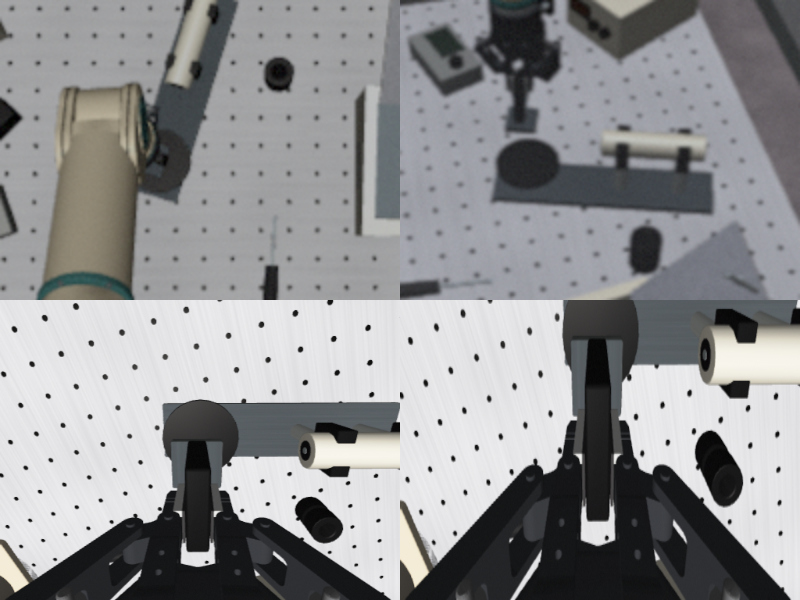

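Lens hangs upright in the jaws, above and near the platform; bench and tube show well in the wrist view. Measuring both there.

```bash
cat > m6.py <<'E'
from lens import *
import sys
t=sys.argv[1]; top=float(sys.argv[2])
im,d,c=load(t); w=cloud(im,d,c); x,y,z=[w[...,i] for i in range(3)]; g=im.astype(int).max(2)
lens(t,box=(480,620,120,280),zr=(top-8,top+8),zt=top)
# tube
m=(z>116)&(z<150)&(im.min(2)>110)&(x>630)&(x<900)&(y>40)&(y<230); Q=w[m]
if len(Q)>50:
    mu=Q.mean(0); V=np.linalg.svd(Q[:,:2]-mu[:2],full_matrices=False)[2][0]; 
    T=Q[Q[:,2]>np.percentile(Q[:,2],70)]; mt=T.mean(0); Vt=np.linalg.svd(T[:,:2]-mt[:2],full_matrices=False)[2][0]
    print('tube',len(Q),mu,np.degrees(np.arctan(V[1]/V[0])),'top ridge',mt,np.degrees(np.arctan(Vt[1]/Vt[0])))
# base plate
m=((z>5)&(z<20)&(g<120)&(x>440)&(x<900)&(y>50)&(y<280)).astype(np.uint8)
P=w[m>0]; r=cv2.minAreaRect(P[:,:2].astype(np.float32)); print('base',r)
m=((z>50)&(z<70)&(x>470)&(x<620)&(y>120)&(y<280)&(g<110)).astype(np.uint8)
n,l,st,_=cv2.connectedComponentsWithStats(m); k=1+st[1:,4].argmax(); P=w[l==k]; print('plat',np.median(P[:,2]),cv2.minEnclosingCircle(P[:,:2].astype(np.float32)))
E
python3 m6.py w6 243
```

```text
w6 [ 233  208   41  114 3681] z [241.3 244.3 245.6]
  mean [541.7 205.9] rect [540.1 201.8] [61.7 18.9] 70.3 long axis -106.8
  mean [541.4 205.1] rect [540.9 202.9] [64.6 19.7] 72.9 long axis -106.9
tube 4535 [711.50830332 153.31192109 133.29184699] -16.952489460842795 top ridge [709.76780236 150.42238075 136.92975726] -17.036431695253164
base ((669.1995849609375, 162.67715454101562), (89.33751678466797, 377.94610595703125), 73.2885513305664)
plat 60.35603848732126 ((544.09521484375, 199.92933654785156), 54.76250076293945)
```

arm_command(rot=[[0,0,0],[0,0,0],[0,0,0],[0,0,0],[0,0,0]], slide=[[2,-1,-10],[2,-1,-18],[0,0,-18],[0,0,-10],[0,0,-5]], gripper=[10,10,10,10,10])

```text
clock: 12.45
eef_pos: [549.6, 195.2, 162.4]
tool_rot: [-3.132, -0.015, -0.303]
force: [-0.4, -0.1, -2.0]
width: 14.9
```

arm_command(rot=[[0,0,0],[0,0,0],[0,0,0]], slide=[[0,0,-4],[0,0,-3],[0,0,0]], gripper=[10,10,10])

```text
clock: 12.7
eef_pos: [550.1, 194.0, 154.7]
tool_rot: [-3.132, -0.015, -0.305]
force: [1.1, 0.0, -2.7]
width: 14.5
```

```bash
python3 - <<'E'
from lens import *
s=telemetry.read_state(); print(s['clock'],s['eef_pos'],np.degrees(s['tool_rot']),s['force'])
grab('wrist','w7')
E
python3 m6.py w7 170
```

```text
12.7 [550.06295483 193.95322911 154.66152061] [-179.45874578   -0.83429553  -17.47394282] [ 1.07622373  0.00337801 -2.69754661]
w7 [236 203  34  18 399] z [163.2 171.3 177.4]
  mean [559.8 222.6] rect [559.7 221.9] [ 3.2 15.8] 73.5 long axis -16.9
  mean [559.6 222.2] rect [559.6 221.6] [ 8.9 16.4] 74.1 long axis -16.7
tube 3951 [686.75057353 160.88798647 133.56486132] -27.75570813480125 top ridge [687.13956112 157.21441458 136.96291939] -17.386464424650764
base ((652.4059448242188, 167.45755004882812), (89.73611450195312, 342.9063415527344), 73.28109741210938)
plat 60.334398173237986 ((544.3693237304688, 200.05088806152344), 54.77156448364258)
```

arm_command(rot=[[-0.3,0.9,0.6],[0,0,0],[0,0,0]], slide=[[-5,4,0],[0,0,-4],[0,0,-3]], gripper=[10,10,10])

```text
clock: 13.0
eef_pos: [546.4, 199.0, 149.8]
tool_rot: [-3.14, -0.004, -0.293]
force: [0.0, 0.5, -1.2]
width: 15.1
```

Run:
```python
from lens import *
s=telemetry.read_state(); print(s['clock'],s['eef_pos'],np.degrees(s['tool_rot']),s['force'])
```

```text
13.0 [546.37284629 199.0146145  149.83252154] [-179.88196249   -0.20669687  -16.79160602] [ 0.0342016   0.51005495 -1.15115627]
```

arm_command(rot=[[-0.1,0.2,0],[0,0,0],[0,0,0],[0,0,0]], slide=[[-2,0.5,-4],[0,0,-5],[0,0,-4],[0,0,-2]], gripper=[10,10,10,10])

```text
clock: 13.33
eef_pos: [544.1, 200.6, 133.5]
tool_rot: [3.141, -0.001, -0.292]
force: [0.0, -0.4, -1.1]
width: 14.9
```

Run:
```python
from lens import *
s=telemetry.read_state(); print(s['clock'],s['eef_pos'],np.degrees(s['tool_rot']),s['force'])
a=grab('side','s8')[0]; t=grab('wrist','w8')[0]
cv2.imwrite('pics/c8.png',np.hstack([cv2.resize(a[110:230,190:350],(400,300)),cv2.resize(t,(400,300))])[:,:,::-1])
```

```text
13.3333 [544.06806824 200.55021492 133.51684495] [ 1.79992870e+02 -4.72903469e-02 -1.67024453e+01] [ 0.02592332 -0.36523844 -1.07186132]
```

View pics/c8.png

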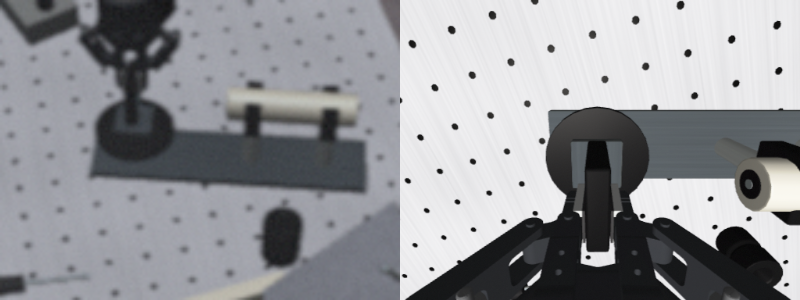

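Run:
```python
from lens import *
im,d,c=load('w8'); w=cloud(im,d,c); x,y,z=[w[...,i] for i in range(3)]
m=(z>70)&(z<86)&(x>490)&(x<600)&(y>150)&(y<250); P=w[m]; P=P[~np.isnan(P[:,0])]
print(len(P),np.median(P[:,2]))
a=np.radians(-16.8); Rm=np.array([[np.cos(a),np.sin(a)],[-np.sin(a),np.cos(a)]])
q=(P[:,:2]-[544,199.5])@Rm.T
print('foot in bench frame',np.percentile(q,[0.5,2,50,98,99.5],axis=0))
m=(z>53)&(z<67)&(x>470)&(x<620)&(y>120)&(y<280)&(im.max(2)<110); P=w[m]; q=(P[:,:2]-[544,199.5])@Rm.T
print('plat',np.percentile(q,[0.2,99.8],axis=0))
```

```text
2049 77.30665844299304
foot in bench frame [[-25.23006775 -22.63573807]
 [-24.65007972 -20.11580413]
 [-11.02559195   7.85756024]
 [ 23.85487362  25.70276027]
 [ 24.40606877  25.87015259]]
plat [[-52.88054977 -37.9844027 ]
 [ 53.6122756   54.77348505]]
```

arm_command(rot=[[0,0,0],[0,0,0],[0,0,0]], slide=[[0,-0.5,-1],[0,0,-1.5],[0,0,-1]], gripper=[10,10,10])

```text
clock: 13.68
eef_pos: [544.5, 199.6, 130.1]
tool_rot: [3.141, -0.001, -0.292]
force: [-0.6, -0.3, -1.0]
width: 14.9
```

arm_command(rot=[[0,0,0],[0,0,0]], slide=[[0,0,-1],[0,0,-1]], gripper=[10,10])

```text
clock: 13.85
eef_pos: [544.7, 199.7, 128.3]
tool_rot: [-3.141, -0.002, -0.292]
force: [-2.2, 0.1, 10.2]
width: 14.6
```

arm_command(rot=[[0,0,0],[0,0,0],[0,0,0],[0,0,0],[0,0,0]], slide=[[0,0,0],[0,0,0],[0,0,0],[0,0,0],[0,0,0]], gripper=[16,20,30,45,60])

```text
clock: 14.27
eef_pos: [545.8, 199.8, 129.2]
tool_rot: [-3.14, -0.004, -0.292]
force: [0.2, 0.4, 0.0]
width: 52.9
```

Run:
```python
from lens import *
s=telemetry.read_state(); print(s['clock'],s['eef_pos'],np.degrees(s['tool_rot']),s['force'],s['width'])
t=grab('wrist','w9')[0]
im,d,c=load('w9'); w=cloud(im,d,c); x,y,z=[w[...,i] for i in range(3)]
lens('w9',box=(480,620,120,280),zr=(142,158),zt=152)
m=(z>66)&(z<80)&(x>490)&(x<600)&(y>150)&(y<250); P=w[m]; print(np.median(P[:,2]))
a=np.radians(-16.8); Rm=np.array([[np.cos(a),np.sin(a)],[-np.sin(a),np.cos(a)]])
q=(P[:,:2]-[544,199.5])@Rm.T
print('foot',np.percentile(q,[0.5,2,50,98,99.5],axis=0))
```

```text
14.2667 [545.760618   199.81155972 129.19664067] [-179.89294821   -0.20814519  -16.75900459] [0.15229392 0.36022418 0.01607166] 52.947161629092165
w9 [ 234  207   34  114 3477] z [149.4 152.2 153.1]
  mean [547.2 204. ] rect [545.8 199.7] [61.9 16.1] 73.2 long axis -106.5
  mean [547.2 204.1] rect [546.5 202. ] [64.5 15.8] 73.2 long axis -106.5
72.23093862796476
foot [[-23.22094197 -23.98017483]
 [-22.71394064 -22.58374799]
 [ 11.41631069   5.85060827]
 [ 25.84077422  25.17280853]
 [ 26.33564366  25.33302117]]
```

View pics/w9.png

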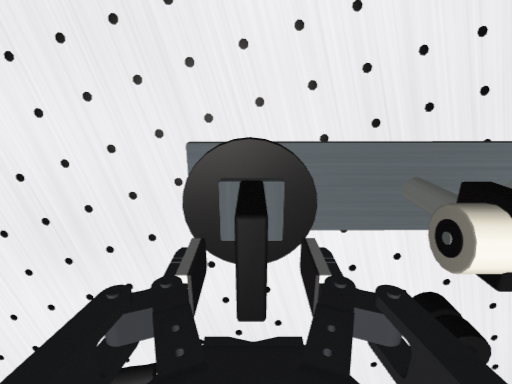

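Lens stands free, upright on the platform (foot 219–285, 180–241 within the disc 184–317). Retreat up.

arm_command(rot=[[0,0,0],[0,0,0],[0,0,0],[0,0,0],[0,0,0]], slide=[[0,0,4],[0,0,15],[0,0,25],[0,0,30],[0,0,30]], gripper=[60,60,60,60,60])

```text
clock: 14.73
eef_pos: [540.6, 198.1, 231.0]
tool_rot: [3.134, 0.008, -0.293]
force: [0.4, 0.1, -0.2]
width: 59.7
```

arm_command(rot=[[0,0,0],[0,0,0],[0,0,0],[0,0,0],[0,0,0]], slide=[[-15,0,20],[-35,0,10],[-35,0,0],[-20,0,0],[0,0,0]], gripper=[60,60,60,60,60])

```text
clock: 15.15
eef_pos: [437.6, 197.3, 270.9]
tool_rot: [-3.139, -0.005, -0.296]
force: [-0.2, -0.4, 1.3]
width: 60.4
```

Run:
```python
from lens import *
s=telemetry.read_state(); print(s['clock'],s['eef_pos'],s['force'])
b=grab('wrist','w10')[0];a=grab('side','s10')[0];t=grab('top','t10')[0]
cv2.imwrite('pics/c10.png',np.vstack([np.hstack([cv2.resize(t,(400,300)),cv2.resize(a,(400,300))]),np.hstack([cv2.resize(b,(400,300)),cv2.resize(a[120:210,210:330],(400,300))])])[:,:,::-1])
for t in ['w10','s10','t10']: lens(t,box=(490,600,150,250),zr=(140,165),zt=152)
im,d,c=load('w10'); w=cloud(im,d,c); x,y,z=[w[...,i] for i in range(3)]
a=np.radians(-16.8); Rm=np.array([[np.cos(a),np.sin(a)],[-np.sin(a),np.cos(a)]])
for lo,hi in ((66,80),(52,65)):
    m=(z>lo)&(z<hi)&(x>470)&(x<620)&(y>130)&(y<270); P=w[m]; q=(P[:,:2]-[544,199.5])@Rm.T
    print(lo,np.median(P[:,2]),np.percentile(q,[0.3,2,98,99.7],axis=0).round(1).tolist())
```

```text
15.15 [437.61076148 197.29465748 270.88622634] [-0.18462065 -0.39481567  1.27587752]
w10 [ 344  120   27   65 1307] z [143.2 152.1 153.3]
  mean [544.1 201.7] rect [545.1 200. ] [60.7 16.2] 73.4 long axis -107.0
  mean [543.8 202. ] rect [543.3 200.9] [60.7 19.6] 73.2 long axis -106.5
s10 [240 136   6  16  72] z [142.  152.2 157. ]
  mean [542.7 190.3] rect [544.7 195.3] [60.4 15.4] 72.6 long axis -105.0
  mean [542.7 189.7] rect [542.2 191. ] [68.2 16.1] 77.8 long axis -104.0
t10 [186 192  20  10 102] z [146.6 151.4 155.6]
  mean [545.9 199. ] rect [546.3 199.6] [62.1 15.5] 73.1 long axis 73.3
  mean [545.9 198.9] rect [545.9 198.9] [63.  16.2] 71.5 long axis 73.2
66 72.2573562033208 [[-23.9, -24.3], [-23.6, -23.8], [-2.0, 24.7], [-1.4, 25.2]]
52 60.368731037385004 [[-54.5, -53.3], [-52.0, -50.4], [50.2, 51.4], [52.8, 53.7]]
```

View pics/c10.png

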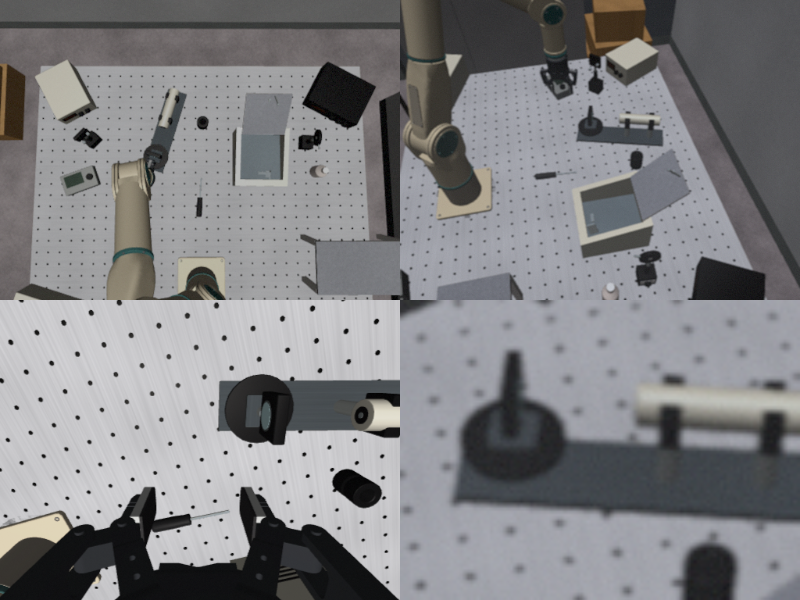

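Lens upright, hatch open, bystanders in place. I have time, so I'll check the glass from the laser side too.

arm_command(rot=[[0,0,0],[0,0,0],[0,0,0],[0,0,0],[0,0,0]], slide=[[10,0,20],[30,0,10],[38,0,5],[38,0,0],[38,0,0]], gripper=[60,60,60,60,60])

```text
clock: 15.72
eef_pos: [599.9, 198.3, 307.2]
tool_rot: [-3.139, -0.006, -0.293]
force: [0.5, 0.2, 1.3]
width: 59.8
```

arm_command(rot=[[0,0,0],[0,0,0],[0,0,0],[0,0,0]], slide=[[35,0,0],[20,0,0],[5,0,0],[0,0,0]], gripper=[60,60,60,60])

```text
clock: 16.05
eef_pos: [676.0, 192.9, 302.1]
tool_rot: [3.139, -0.014, -0.298]
force: [-0.8, -0.6, -0.3]
width: 60.0
```

Run:
```python
from lens import *
s=telemetry.read_state(); print(s['clock'],s['eef_pos'],s['force'])
grab('wrist','w11'); lens('w11',box=(490,600,150,250),zr=(140,165),zt=152)
```

```text
16.05 [675.95706312 192.86355596 302.08436364] [-0.84323488 -0.64923109 -0.28925309]
w11 [126 178  25  54 915] z [142.3 151.9 153.3]
  mean [548.6 201.5] rect [546.3 199.8] [61.1 16.2] 73.8 long axis -105.6
  mean [549.3 201.8] rect [549.  200.5] [63.3 20. ] 74.3 long axis -106.8
```

View pics/w11.png

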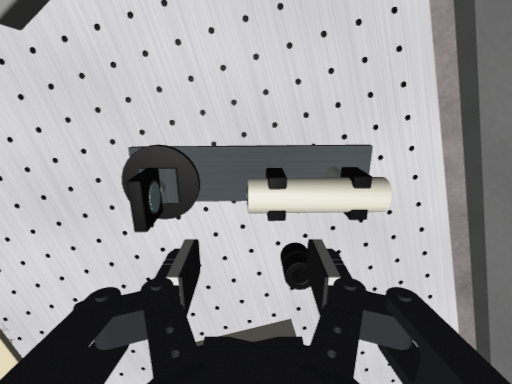

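Glass is also visible on the laser side (155,192), so it goes through the plate and either way round is right. The arm is clear of everything; handing in.

```bash
python3 -c "
from h import *
s=telemetry.read_state(); print(s['clock'],s['qd'].round(3)); print(ctrl.finish_job())"
```

```text
16.1 [-0.029 -0.039 -0.001  0.062  0.002  0.009 -0.003]
the job is handed in; nothing more can be done
None
```

The lens mount is now standing upright in the middle of the platform with its glass facing the laser. I handed the job in at 16.1 s of the 54 s allowed. I pressed the hatch to its stop and backed clear, and it sprang fully open. I then lifted the mount out by its plate and set it down.

**Last checks:**
- **Position:** the mount's foot is about 1–2 mm from the platform's centre and level on it.
- **Facing:** the plate's normal is at about -16.8°, against about -16.8° for the bench. The glass is visible on both sides of the plate, so the beam can pass through.
- **Hatch:** it rests leaning back at about 43°, which matches the stated 2.6 rad.
- **Other objects:** nothing looked moved in the last top and side views. I checked this by eye and did not measure it.

**What disagreed or went less than perfectly:**
- The side view's estimate of the mount's centre differed by about 4 mm in y from the wrist and top views. I put this down to its coarse resolution, since only 72 pixels were on the plate.
- Pressing against the hatch stop briefly reached 46 N vertically at the closed fingertips. That is above the 40 N limit set for the arm and gripper body, but below the 120 N wrist limit. I don't know whether the fingertips count towards the 40 N limit.
- Touchdown on the platform peaked at about 10 N.

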